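Count along the rack's rail and push the jar lid into the third gap

ROBOT

A 7-joint arm with a two-finger parallel gripper is mounted at the origin on a cart in front of the work surface, level with it; the furniture and walls round the work are solid. World frame = base frame: x ahead of the robot, y to its left, z up, the work surface at z = 0. Lengths are in m, angles in rad, forces in N, time in s.
With the tool pointing down it reaches from about 0.4 to 0.85 m from the base axis. Payload 4.5 kg.
Tool frame: the origin (TCP) lies on the centre line of the jaws, within the pads' length; the fingertips stand 25 mm ahead of it and the grasp point (between the pads) lies 6 mm ahead of it; z points along the fingers, y is the direction in which the jaws open and shut (so a half turn about z gives the same grasp; the last joint's range is limited). The gripper opens to 88 mm and grips with 3 to 60 N. Pads are 18 mm wide; open, the fingers measure 123 mm over their backs; the gripper's body (75 mm by 187 mm) begins 45 mm behind the grasp point.
Start: joints at [0.034, 0.689, -0.195, 1.565, 0.157, 0.902, -0.215], TCP at [0.625, 0, 0.264] pointing down, gripper open.
Joint ranges: [-3.01, 3.01], [-0.46, 2.08], [-1.47, 1.51], [0.13, 2.56], [-1, 4.14], [0.04, 2.09], [-2.66, 2.66]. Speed limits (rad/s): [2.57, 2.57, 3.14, 3.14, 3.14, 3.14, 3.14].

INTERFACE

Orientations are given as a unit quaternion [x, y, z, w].
In Python, from plant import r, eyes gives the robot as it stands.
- The arm moves only by the tool servo_tool, never from a script. Its argument "deltas" is a list of rows, each an object of numbers: "dx", "dy", "dz": the shift along the tool's x, y, z in units of 60 mm (1.0 is 60 mm); "ax", "ay", "az": the turn, a rotation vector about the tool's x, y, z in units of 6 degrees (1.0 is 6 degrees); "hand": the finger opening in mm, from 0 to 88.1. A call has 1 to 10 rows; each row is the pose to reach, as a shift and turn from the pose commanded when the call began, along the tool's axes at that moment; what a row does not reach only later rows make up. A row lasts 1/8 s, in which the tool goes at most 62.5 mm and 10.7 degrees, less where a joint would pass 70% of its speed; a pose out of reach is approached as far as the arm can. A call with a gripper value outside its range is refused whole. The fingers move at their own pace and stop on an object; "newtons" is the grip in N (left out, the last holds). Time passes only in rows, so rows that repeat a pose let the fingers close. It gives the time, the measured TCP pose, the force and the opening at its end, in the units of the state.
- r.get_state(): the state, without advancing time (a new reading comes with each control period).
- eyes.snapshot(name): name is "scene" or "side" or "wrist"; returns (picture, depth): 480x640x3 uint8, red, green, blue; 480x640 float32, m along the optical axis (not along the pixel's ray), 0 where there is no reading.
- eyes.camera_model(name): a dict with "fx", "fy", "cx", "cy" (pixels), "pose" (4x4, takes a point from camera to world coordinates). Camera axes: x right, y up, looking along -z (the intrinsics and any distortion apply to the point x, -y, -z); pixel columns grow to the right and rows downward; lengths in m; the calibration is good to about 2 mm. A picture is of the moment at which its call begins: read the wrist's pose just before it. camera_model takes no time and is no camera call; for the wrist camera it gives the pose at the moment of the call.
- r.finish_job(): hands the job in, once; it reports no verdict.
The state is a dict: "clock": time; "q": joint angles; "qd": joint speeds; "joint_torque": joint torques, N m; "tool_pos": TCP position; "eef_rot": TCP orientation; "contact_force": force on the tool from outside, world axes, zero at the start; "moment": the same for the moment, N m; "opening": opening from 0.0 (shut) to 1.0 (fully open).
Only numpy, scipy, OpenCV 4.12 (cv2) and the standard library are available. Lean on these libraries where they do the work, as an engineer would, in place of code of your own. Each camera call takes 0.05 s, during which the arm holds its last target.

TASK

Starting at the end of the small wooden rack with the red cap, run a fingertip along the top of the rack's metal rail, keeping it on the rail, over the first gap and the second and stop over the third. Then push the black jar lid that lies in front of the rack along the table into that third gap until it is fully home against the back board. Only touch and push: never lift the lid, and leave the eraser, the water jar and the paint tube where they are.

Things in the scene. Friction and masses are not known exactly. Their poses are not given: they have to be found in the camera images.
- rack: Low wooden rack fixed to the table, 52 mm deep. Origin: on the table, middle of its front; x points into the gaps (away from the robot), y left along the rack, z up. Five dividers (10 mm thick, 34 high, round front ends at x = 0) stand at y = -140, -70, 0, 70, 140 mm; between them four gaps, 60 mm clear, centred at y = -105, -35, 35, 105 mm, floored by the bare table.
- back_board (a point): Middle of the inner face of the rack's back board, at rack x = 40 mm, y = 0, 24 mm above the table. The board is 48 mm high and closes all gaps at the back; the lid is home when its edge touches it (lid's middle then at rack x = 14 mm, 12 mm of it sticking out in front).
- rail: Flat smooth aluminium rail, fixed over the dividers, along the rack's y axis, part of the rack. Its origin is the rack's origin raised by 34 mm. It covers rack x = 6 to 30 mm and y = -167 to 167 mm; underside 34 mm, top face 42 mm above the table. The gaps open beneath it.
- red_cap: Red plastic block 22x18x16 mm fixed on top of the rail at one end (157 mm from the middle, at rack x = 18 mm), top 58 mm above the table. Counting starts at this end: the first gap is the one next to it. Which end it is on varies. Origin: centre of its underside.
- white_cap: White block of the same size on the other end of the rail.
- jar_lid: The part to push: round black jar lid, 52 mm across, 18 mm high, about 50 g, loose, lying flat on the table 75 to 130 mm in front of the rack. Origin: its middle, on the table. It slides when pushed at its edge near the table.
- eraser: Blue and white eraser, 23x45x13 mm, loose, lying in one of the end gaps. Leave it.
- water_jar: Clear jar, 62 mm across, 96 mm high, standing at the right. Origin: centre of its underside. Leave it.
- green_tube: White paint tube with a green band, 32x123x22 mm, lying at the left. Origin: its middle, on the table. Leave it.
Things that resemble listed ones, but are neither listed nor needed, are in the scene too. Of the things that look like the jar_lid, the largest one is meant.

How it is judged:
On the way, in this order (a step that is already met when the one before it is completed fails the run):
1. a fingertip touches the rail over the first gap from the red cap (((y of red_cap in the frame of rack above 0 m and contact force between the fingers and rail above 0.2 N and y of the grasp point in the frame of rack between 0.089 and 0.15 m) or (y of red_cap in the frame of rack below 0 m and contact force between the fingers and rail above 0.2 N and y of the grasp point in the frame of rack between -0.15 and -0.089 m))), for 0.03 s.
2. it touches the rail between the first and second gaps (((y of red_cap in the frame of rack above 0 m and contact force between the fingers and rail above 0.2 N and y of the grasp point in the frame of rack between 0.054 and 0.086 m) or (y of red_cap in the frame of rack below 0 m and contact force between the fingers and rail above 0.2 N and y of the grasp point in the frame of rack between -0.086 and -0.054 m))), for 0.03 s.
3. it touches the rail over the second gap (((y of red_cap in the frame of rack above 0 m and contact force between the fingers and rail above 0.2 N and y of the grasp point in the frame of rack between 0.019 and 0.051 m) or (y of red_cap in the frame of rack below 0 m and contact force between the fingers and rail above 0.2 N and y of the grasp point in the frame of rack between -0.051 and -0.019 m))), for 0.03 s.
4. it touches the rail between the second and third gaps (((y of red_cap in the frame of rack above 0 m and contact force between the fingers and rail above 0.2 N and y of the grasp point in the frame of rack between -0.016 and 0.016 m) or (y of red_cap in the frame of rack below 0 m and contact force between the fingers and rail above 0.2 N and y of the grasp point in the frame of rack between -0.016 and 0.016 m))), for 0.03 s.
5. it touches the rail over the third gap (((y of red_cap in the frame of rack above 0 m and contact force between the fingers and rail above 0.2 N and y of the grasp point in the frame of rack between -0.055 and -0.019 m) or (y of red_cap in the frame of rack below 0 m and contact force between the fingers and rail above 0.2 N and y of the grasp point in the frame of rack between 0.019 and 0.055 m))), for 0.03 s.
6. the lid is home in the third gap (((y of red_cap in the frame of rack above 0 m and y of jar_lid in the frame of rack between -0.042 and -0.028 m and x of jar_lid in the frame of rack above 0.007 m and height (world z) of jar_lid below 0.008 m and angle between jar_lid's own z axis and vertical below 0.15 rad) or (y of red_cap in the frame of rack below 0 m and y of jar_lid in the frame of rack between 0.028 and 0.042 m and x of jar_lid in the frame of rack above 0.007 m and height (world z) of jar_lid below 0.008 m and angle between jar_lid's own z axis and vertical below 0.15 rad))), for 0.1 s.
At the end, for the whole second after the job is handed in: The lid lies flat on the table in the third gap from the red cap, within 7 mm of the gap's middle and its edge within 7 mm of the back board, at rest; the eraser, the jar and the tube are within 20 mm of where they were (((y of red_cap in the frame of rack above 0 m and y of jar_lid in the frame of rack between -0.042 and -0.028 m and x of jar_lid in the frame of rack above 0.007 m and height (world z) of jar_lid below 0.008 m and angle between jar_lid's own z axis and vertical below 0.15 rad) or (y of red_cap in the frame of rack below 0 m and y of jar_lid in the frame of rack between 0.028 and 0.042 m and x of jar_lid in the frame of rack above 0.007 m and height (world z) of jar_lid below 0.008 m and angle between jar_lid's own z axis and vertical below 0.15 rad)) and linear speed of jar_lid below 0.01 m/s and distance of each of eraser, water_jar, green_tube from where it was at the start of the episode below 0.02 m); the robot touches nothing.
It fails at once if the lid is lifted (15 mm off the table) (height (world z) of jar_lid above 0.015 m).
It fails at once if a fingertip runs past the third gap and touches the rail over the fourth ((y of red_cap in the frame of rack above 0 m and contact force between the fingers and rail above 0.2 N and y of the grasp point in the frame of rack between -0.17 and -0.08 m) or (y of red_cap in the frame of rack below 0 m and contact force between the fingers and rail above 0.2 N and y of the grasp point in the frame of rack between 0.08 and 0.17 m)).
It fails at once if the eraser is moved by more than 20 mm (distance of eraser from where it was at the start of the episode above 0.02 m).
It fails at once if the water jar is moved by more than 20 mm (distance of water_jar from where it was at the start of the episode above 0.02 m).
It fails at once if the green-banded paint tube is moved by more than 20 mm (distance of green_tube from where it was at the start of the episode above 0.02 m).
It also fails if it takes over 61 s, if anything falls off the work surface, if the arm or the gripper's body presses on something with over 40 N, if the wrist force passes 120 N, or if a joint passes its speed limit or range.

## Working session

There is one attempt and no reset: what is moved stays moved. The work goes in short steps, Python scripts to look and compute and a tool call to move; the robot and the scene stay as the last step left them, time stands still between calls to the robot, and variables do not carry over. Pictures are saved under pics/ and viewed, and the job is handed in when it is done.

Besides the shell and the picture viewer there is one more tool, called after "Call:" as name(argument=value, ...), one argument or row to a line, values as JSON. servo_tool: Moves the arm, as the interface text tells. Its arguments: {"type":"object","properties":{"deltas":{"type":"array","items":{"type":"object","properties":{"dx":{"type":"number"},"dy":{"type":"number"},"dz":{"type":"number"},"ax":{"type":"number"},"ay":{"type":"number"},"az":{"type":"number"},"hand":{"type":"number"}}}},"newtons":{"type":"number"}},"required":["deltas"]}

```bash
mkdir -p pics; ls; python3 - <<'E'
from plant import r, eyes
import cv2,numpy as np
print(r.get_state())
for n in ["scene","side","wrist"]:
    m=eyes.camera_model(n); p,d=eyes.snapshot(n)
    np.savez(f"pics/{n}0.npz",p=p,d=d,**{k:v for k,v in m.items()})
    cv2.imwrite(f"pics/{n}0.png",p[:,:,::-1]); print(n,m)
E
```

```text
pics
{'clock': 0.0, 'q': array([ 0.03380611,  0.68998463, -0.19449562,  1.56633078,  0.15732398,
        0.90248743, -0.21508822]), 'qd': array([-0.00027375,  0.00166846, -0.0003929 , -0.00045655,  0.00044658,
        0.00116014, -0.00020566]), 'joint_torque': array([ 3.38560185e-04, -5.27571630e+01, -1.26686912e+00, -1.53434461e+01,
       -5.26333472e-02,  6.56995355e-03,  1.65937727e-04]), 'tool_pos': array([ 6.24422807e-01, -6.47605733e-05,  2.62912651e-01]), 'eef_rot': array([ 7.07074971e-01,  7.07138006e-01, -6.96638729e-04, -5.83494144e-04]), 'contact_force': array([-0.81726554, -0.65896464,  0.19581908]), 'moment': array([-0.02027379, -0.0300261 , -0.01732751]), 'opening': 1.0015644883956154}
scene {'fx': 490.11515512350496, 'fy': 490.11515512350496, 'cx': 315.6062629011076, 'cy': 229.73801694084486, 'pose': array([[ 0.74868252,  0.27423629, -0.60354697,  0.00217575],
       [-0.66275663,  0.2888867 , -0.69086766, -0.65345283],
       [-0.01510429,  0.9172453 ,  0.39803634,  0.45207225],
       [ 0.        ,  0.        ,  0.        ,  1.        ]])}
side {'fx': 551.5999225300261, 'fy': 551.5999225300261, 'cx': 318.63419684194986, 'cy': 238.71653650494108, 'pose': array([[ 0.88390102,  0.31164642, -0.34870546,  0.19529692],
       [-0.46716989,  0.55376424, -0.68927314, -0.77380445],
       [-0.02170889,  0.77215392,  0.6350646 ,  0.75184092],
       [ 0.        ,  0.        ,  0.        ,  1.        ]])}
wrist {'fx': 424.4068830230972, 'fy': 424.4068830230972, 'cx': 320.46692705186064, 'cy': 239.5784930441422, 'pose': array([[ 9.99997665e-01, -1.08099545e-03,  1.87098270e-03,
         6.24824503e-01],
       [ 4.22951085e-04,  9.47040820e-01,  3.21112919e-01,
         8.39545466e-02],
       [-2.11901860e-03, -3.21111378e-01,  9.47039066e-01,
         3.84846223e-01],
       [ 0.00000000e+00,  0.00000000e+00,  0.00000000e+00,
         1.00000000e+00]])}
```

View pics/scene0.png

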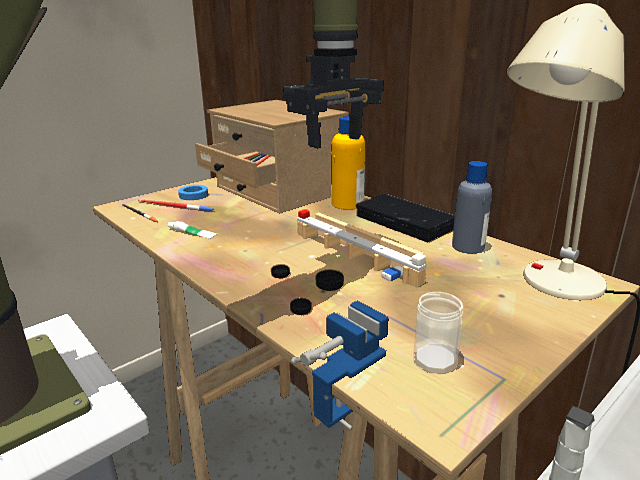

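View pics/side0.png

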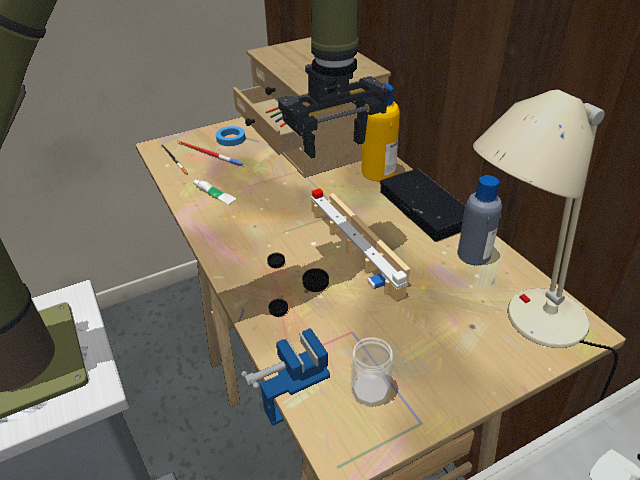

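View pics/wrist0.png

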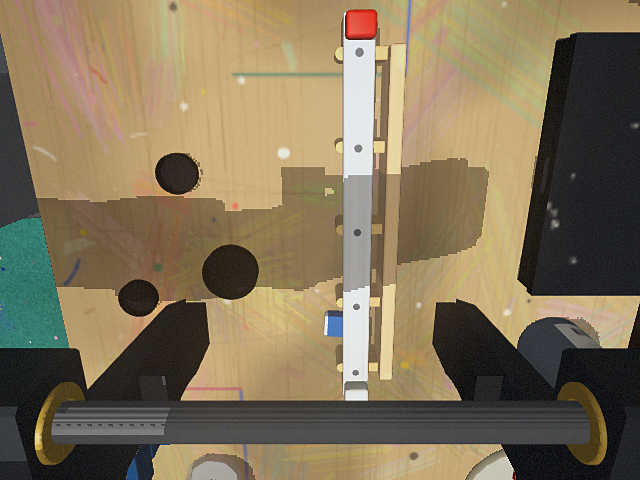

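Three dark discs are in the wrist view: (177,173), (138,298) and (230,271). The last is clearly the largest, so it fits jar_lid. The red cap is at (361,24), on the +y end. The five rail screws are at about x=357, from (359,52) to (355,372). I'll measure these next.

```bash
cat > h.py <<'E'
import numpy as np,cv2
def load(f):
    z=np.load(f); return z['p'],z['d'],{k:z[k] for k in ('fx','fy','cx','cy','pose')}
def ray(m,u,v,z):
    c=np.array([(u-m['cx'])/m['fx'],-(v-m['cy'])/m['fy'],-1.]); P=m['pose']
    d=P[:3,:3]@c; o=P[:3,3]; return o+d*(z-o[2])/d[2]
def proj(m,X):
    P=m['pose']; c=P[:3,:3].T@(np.array(X)-P[:3,3]); return m['cx']+m['fx']*c[0]/-c[2], m['cy']-m['fy']*c[1]/-c[2]
E
python3 - <<'E'
from h import *
p,d,m=load('pics/wrist0.npz')
for u,v in [(359.5,52),(358,148),(357,232),(356,307),(355,372)]: print('screw',ray(m,u,v,.042).round(4))
for v in (100,190,260,330):
    row=[ray(m,u,v,.042)[0] for u in (0,1)]
print('cap',ray(m,361,24,.058).round(4))
g=p.max(2); bw=(g<45).astype(np.uint8)
n,l,s,c=cv2.connectedComponentsWithStats(bw)
for i in range(1,n):
    if s[i,4]>300:
        k=ray(m,*c[i],.018); print(s[i],c[i].round(1),k.round(4),'diam',np.hypot(*(ray(m,s[i,0],c[i][1],.018)-ray(m,s[i,0]+s[i,2],c[i][1],.018))[:2]).round(4), 'z',(m['pose'][2,3]))
# depth height at rail, discs
for u,v in [(357,190),(230,271),(177,173),(138,298),(300,250),(396,150)]:
    c=np.array([(u-m['cx'])/m['fx'],-(v-m['cy'])/m['fy'],-1])*d[v,u]; print(u,v,(m['pose'][:3,:3]@c+m['pose'][:3,3]).round(4))
im=p[:,:,::-1]
a=cv2.resize(im[130:330,110:410],None,fx=2.6,fy=2.6,interpolation=cv2.INTER_CUBIC)
cv2.imwrite('pics/w0crop.png',a)
E
```

```text
screw [0.653  0.1146 0.042 ]
screw [0.6539 0.0446 0.042 ]
screw [ 0.6551 -0.0255  0.042 ]
screw [ 0.6562 -0.0964  0.042 ]
screw [ 0.6571 -0.1656  0.042 ]
cap [0.6522 0.131  0.058 ]
[  518    33   122   262 25548] [588.3 171.7] [0.8557 0.0218 0.018 ] diam 0.1053 z 0.3848462234170542
[155 154  43  40 497] [170.8 173.1] [0.4943 0.0203 0.018 ] diam 0.0373 z 0.3848462234170542
[ 202  245   56   54 1457] [225.8 269.3] [ 0.5356 -0.0699  0.018 ] diam 0.0524 z 0.3848462234170542
[ 119  280   40   36 1017] [138.  296.9] [ 0.4494 -0.0986  0.018 ] diam 0.0383 z 0.3848462234170542
[    0   299   209   181 14335] [ 94.3 392.7] [ 0.3886 -0.2091  0.018 ] diam 0.2179 z 0.3848462234170542
[  433   300   207   180 16717] [547.3 393. ] [ 0.8597 -0.2084  0.018 ] diam 0.2148 z 0.3848462234170542
357 190 [0.6541 0.0108 0.0426]
230 271 [ 0.5363 -0.0773  0.0046]
177 173 [0.4945 0.0178 0.003 ]
138 298 [ 0.4428 -0.1065  0.0045]
300 250 [ 0.6043 -0.0569  0.0007]
396 150 [0.683  0.0439 0.0492]
```

View pics/w0crop.png

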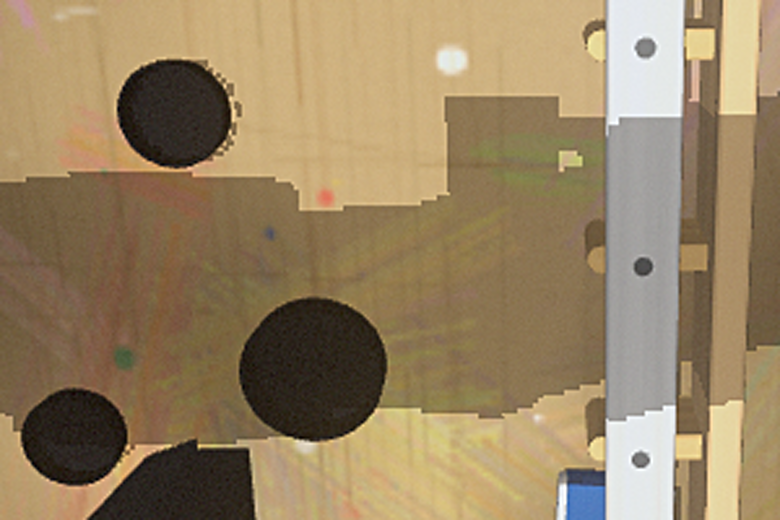

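```bash
python3 - <<'E'
from h import *
from scipy.spatial.transform import Rotation as R
from scipy.optimize import least_squares
p,d,m=load('pics/wrist0.npz')
S=np.array([ray(m,u,v,.042)[:2] for u,v in [(359.5,52),(358,148),(357,232),(356,307),(355,372)]])
yaw=np.arctan2(-(S[0]-S[4])[0],(S[0]-S[4])[1]); ex=np.array([np.cos(yaw),np.sin(yaw)]); ey=np.array([-ex[1],ex[0]])
o=S.mean(0)-.018*ex; print('rack',o,yaw)
for y in (.115,0,-.035): print(y,(o+.018*ex+y*ey).round(4))
print('home',(o+.014*ex-.035*ey).round(4))
# lid
t=np.linspace(0,2*np.pi,200)
def bb(c):
    q=np.array([proj(m,[c[0]+.026*np.cos(a),c[1]+.026*np.sin(a),z]) for a in t for z in(0,.018)])
    return np.r_[q.min(0),q.max(0)]
f=least_squares(lambda c:bb(c)-np.array([202,245,258,299]),[.54,-.07]); print('lid',f.x,f.fun)
print('tool x,y',R.from_quat([7.07074971e-01,7.07138006e-01,-6.96638729e-04,-5.83494144e-04]).as_matrix().round(4))
def pt(n,u,v):
    p,d,m=load(f'pics/{n}0.npz');c=np.array([(u-m['cx'])/m['fx'],-(v-m['cy'])/m['fy'],-1])*d[v,u]; return (m['pose'][:3,:3]@c+m['pose'][:3,3]).round(3)
for n,u,v in [('side',378,150),('side',476,250),('side',312,345),('side',375,368),('side',290,345),('side',220,192),('scene',348,170),('scene',470,220),('scene',370,310),('side',377,282)]: print(n,u,v,pt(n,u,v))
mm=load('pics/side0.npz')[2];print('jar base',ray(mm,374,390,0).round(3))
print('side lid',ray(mm,316,279,.018).round(4),'eraser',ray(mm,377,282,.013))
E
```

```text
rack [ 0.63708865 -0.0259207 ] 0.014638825080347324
0.115 [0.6534 0.0893]
0 [ 0.6551 -0.0257]
-0.035 [ 0.6556 -0.0607]
home [ 0.6516 -0.0607]
lid [ 0.53784502 -0.0765154 ] [-1.01455901 -1.59531422  1.05919989  1.72133102]
tool x,y [[-1.0e-04  1.0e+00 -1.8e-03]
 [ 1.0e+00  1.0e-04 -2.0e-04]
 [-2.0e-04 -1.8e-03 -1.0e+00]]
side 378 150 [ 0.195 -0.774  0.752]
side 476 250 [ 0.838 -0.185  0.041]
side 312 345 [ 0.436 -0.265  0.074]
side 375 368 [ 0.491 -0.361  0.091]
side 290 345 [ 0.406 -0.246  0.071]
side 220 192 [0.481 0.305 0.008]
scene 348 170 [0.831 0.17  0.105]
scene 470 220 [ 0.833 -0.174  0.074]
scene 370 310 [ 0.442 -0.263  0.075]
side 377 282 [ 0.637 -0.143  0.013]
jar base [ 0.507 -0.339  0.   ]
side lid [ 0.5368 -0.0827  0.018 ] eraser [ 0.63755033 -0.14247763  0.013     ]
```

Call:
servo_tool(
  deltas=[
    {"dx": 0.3, "dy": 0.1, "dz": 0.2, "az": 1.7, "hand": 0},
    {"dx": 0.6, "dy": 0.2, "dz": 0.5, "az": 3.4, "hand": 0},
    {"dx": 0.9, "dy": 0.3, "dz": 0.9, "az": 5.1, "hand": 0},
    {"dx": 1.2, "dy": 0.4, "dz": 1.3, "az": 6.8, "hand": 0},
    {"dx": 1.48, "dy": 0.47, "dz": 1.6, "az": 8.5, "hand": 0},
    {"dx": 1.48, "dy": 0.47, "dz": 1.9, "az": 10.2, "hand": 0},
    {"dx": 1.48, "dy": 0.47, "dz": 1.9, "az": 11.9, "hand": 0},
    {"dx": 1.48, "dy": 0.47, "dz": 1.9, "az": 13.6, "hand": 0},
    {"dx": 1.48, "dy": 0.47, "dz": 1.9, "az": 14.86, "hand": 0},
    {"dx": 1.48, "dy": 0.47, "dz": 1.9, "az": 14.86, "hand": 0},
  ],
  newtons=20,
)

```text
schema error: expected keys dx, dy, dz, ax, ay, az, hand
```

Call:
servo_tool(
  deltas=[
    {"dx": 0.3, "dy": 0.1, "dz": 0.2, "ax": 0, "ay": 0, "az": 1.7, "hand": 0},
    {"dx": 0.6, "dy": 0.2, "dz": 0.5, "ax": 0, "ay": 0, "az": 3.4, "hand": 0},
    {"dx": 0.9, "dy": 0.3, "dz": 0.9, "ax": 0, "ay": 0, "az": 5.1, "hand": 0},
    {"dx": 1.2, "dy": 0.4, "dz": 1.3, "ax": 0, "ay": 0, "az": 6.8, "hand": 0},
    {"dx": 1.48, "dy": 0.47, "dz": 1.6, "ax": 0, "ay": 0, "az": 8.5, "hand": 0},
    {"dx": 1.48, "dy": 0.47, "dz": 1.9, "ax": 0, "ay": 0, "az": 10.2, "hand": 0},
    {"dx": 1.48, "dy": 0.47, "dz": 1.9, "ax": 0, "ay": 0, "az": 11.9, "hand": 0},
    {"dx": 1.48, "dy": 0.47, "dz": 1.9, "ax": 0, "ay": 0, "az": 13.6, "hand": 0},
    {"dx": 1.48, "dy": 0.47, "dz": 1.9, "ax": 0, "ay": 0, "az": 14.86, "hand": 0},
    {"dx": 1.48, "dy": 0.47, "dz": 1.9, "ax": 0, "ay": 0, "az": 14.86, "hand": 0},
  ],
  newtons=20,
)

```text
clock: 1.4
tool_pos: [0.653, 0.0891, 0.1493]
eef_rot: [1.0, 0.008, -0.0, 0.0]
contact_force: [0.6, -0.2, -0.3]
opening: 0.006
```

```bash
python3 - <<'E'
from plant import r, eyes
import cv2,numpy as np
for n in ["scene","wrist"]:
    m=eyes.camera_model(n); p,d=eyes.snapshot(n)
    np.savez(f"pics/{n}1.npz",p=p,d=d,**{k:v for k,v in m.items()})
    cv2.imwrite(f"pics/{n}1.png",p[:,:,::-1])
    if n=="scene": cv2.imwrite("pics/scene1c.png",cv2.resize(p[110:350,200:520,::-1],None,fx=2.5,fy=2.5))
E
```

```text
(no output)
```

View pics/scene1c.png

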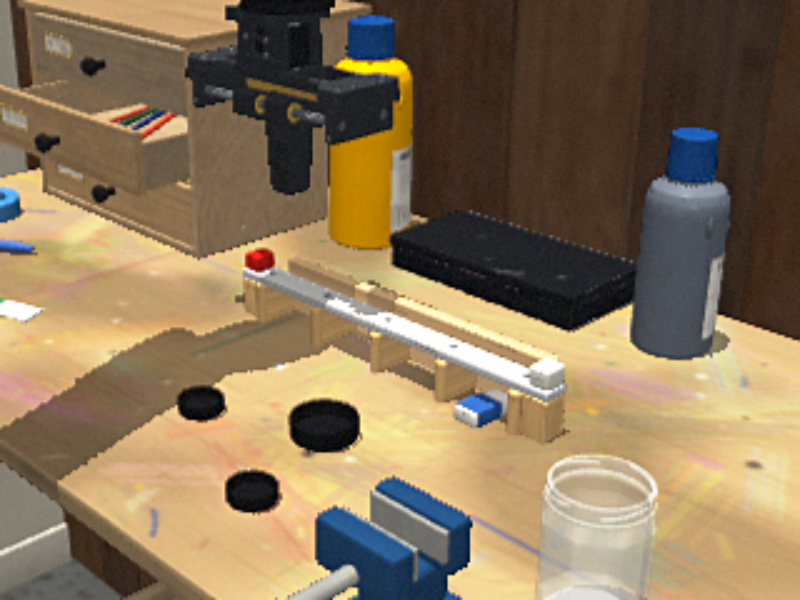

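View pics/wrist1.png

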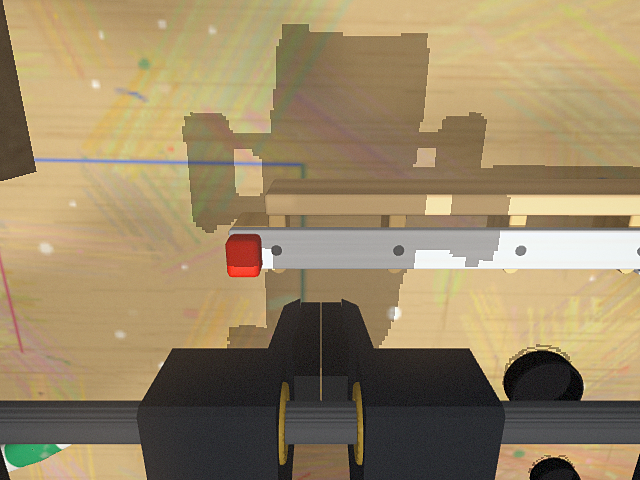

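```bash
python3 - <<'E'
from h import *
p,d,m=load('pics/wrist1.npz')
for u in (276.5,398.5,520.5): print(ray(m,u,250,.042).round(4))
for v in (229,268): print('edge',ray(m,400,v,.042).round(4))
t=np.linspace(0,2*np.pi,200)
p,d,m=load('pics/scene1.npz')
g=p.max(2);n,l,s,c=cv2.connectedComponentsWithStats((g<60).astype(np.uint8))
for i in range(1,n):
    if s[i,4]>100: print(s[i],c[i])
E
```

```text
[0.6523 0.1144 0.042 ]
[0.6535 0.0442 0.042 ]
[ 0.6548 -0.026   0.042 ]
edge [0.6662 0.0444 0.042 ]
edge [0.6424 0.0425 0.042 ]
[   0    0   79  114 4052] [28.46643633 40.14560711]
[ 193    0   47  113 2411] [220.63002903  50.56408129]
[244   0   9  68 305] [248.24262295  26.4852459 ]
[  241     0   356   247 27452] [396.44375637 100.63365146]
[315   0  27  38 795] [327.95974843  17.98993711]
[ 574    0   66  276 6426] [616.04435107 140.95269219]
[196  34  18  60 308] [203.95454545  69.62012987]
[ 525  102   57  158 1022] [563.05968689 199.78571429]
[569 103  23 144 372] [579.85215054 175.01612903]
[627 201  13  25 130] [633.17692308 214.33846154]
[613 232  27  54 650] [627.70307692 262.98615385]
[   0  257   39  166 3536] [ 13.41289593 355.40723982]
[271 265  19  13 208] [279.90384615 270.96634615]
[316 270  28  21 479] [329.43215031 280.06471816]
[ 580  290   60  123 2261] [612.82397169 353.74347634]
[291 299  20  16 278] [300.43884892 306.32733813]
[226 315  37  35 272] [245.14338235 335.62867647]
[ 515  339   80  141 4014] [549.3756851  417.31141006]
[290 363  19  34 304] [298.6875 378.8125]
[  0 414  82  41 105] [ 39.07619048 434.11428571]
[364 422  10  26 161] [369.35403727 434.26708075]
[458 432  44  45 121] [484.98347107 452.07438017]
[411 459  10  21 116] [415.67241379 470.6637931 ]
[424 466  13  14 108] [428.56481481 473.87037037]
```

Call:
servo_tool(
  deltas=[
    {"dx": 0, "dy": 0, "dz": 0.4, "ax": 0, "ay": 0, "az": 0, "hand": 0},
    {"dx": 0, "dy": 0, "dz": 0.8, "ax": 0, "ay": 0, "az": 0, "hand": 0},
    {"dx": 0, "dy": 0, "dz": 1.1, "ax": 0, "ay": 0, "az": 0, "hand": 0},
    {"dx": 0, "dy": 0, "dz": 1.25, "ax": 0, "ay": 0, "az": 0, "hand": 0},
    {"dx": 0, "dy": 0, "dz": 1.3, "ax": 0, "ay": 0, "az": 0, "hand": 0},
    {"dx": 0, "dy": 0, "dz": 1.34, "ax": 0, "ay": 0, "az": 0, "hand": 0},
    {"dx": 0, "dy": 0, "dz": 1.38, "ax": 0, "ay": 0, "az": 0, "hand": 0},
    {"dx": 0, "dy": 0, "dz": 1.38, "ax": 0, "ay": 0, "az": 0, "hand": 0},
  ],
)

```text
clock: 2.5
tool_pos: [0.6537, 0.0889, 0.0676]
eef_rot: [1.0, 0.007, 0.001, -0.0]
contact_force: [-0.3, 0.6, 1.4]
opening: 0.004
```

Call:
servo_tool(
  deltas=[
    {"dx": 0, "dy": 0, "dz": 0.03, "ax": 0, "ay": 0, "az": 0, "hand": 0},
    {"dx": 0, "dy": 0, "dz": 0.05, "ax": 0, "ay": 0, "az": 0, "hand": 0},
    {"dx": 0, "dy": 0, "dz": 0.05, "ax": 0, "ay": 0, "az": 0, "hand": 0},
  ],
)

```text
clock: 2.88
tool_pos: [0.6537, 0.0888, 0.0675]
eef_rot: [1.0, 0.007, 0.001, -0.0]
contact_force: [-6.6, 0.4, 22.2]
opening: 0.007
```

Call:
servo_tool(
  deltas=[
    {"dx": 0, "dy": 0.1, "dz": -0.015, "ax": 0, "ay": 0, "az": 0, "hand": 0},
    {"dx": 0, "dy": 0.3, "dz": -0.015, "ax": 0, "ay": 0, "az": 0, "hand": 0},
    {"dx": 0, "dy": 0.5, "dz": -0.015, "ax": 0, "ay": 0, "az": 0, "hand": 0},
    {"dx": 0, "dy": 0.7, "dz": -0.015, "ax": 0, "ay": 0, "az": 0, "hand": 0},
    {"dx": 0, "dy": 0.85, "dz": -0.015, "ax": 0, "ay": 0, "az": 0, "hand": 0},
    {"dx": 0, "dy": 1.0, "dz": -0.015, "ax": 0, "ay": 0, "az": 0, "hand": 0},
  ],
)

```text
clock: 3.62
tool_pos: [0.657, 0.034, 0.0675]
eef_rot: [1.0, 0.009, 0.003, -0.004]
contact_force: [0.5, 7.8, 12.5]
opening: 0.0
```

Call:
servo_tool(
  deltas=[
    {"dx": -0.03, "dy": 0.15, "dz": 0, "ax": 0, "ay": 0, "az": 0, "hand": 0},
    {"dx": -0.03, "dy": 0.35, "dz": 0, "ax": 0, "ay": 0, "az": 0, "hand": 0},
    {"dx": -0.03, "dy": 0.55, "dz": 0, "ax": 0, "ay": 0, "az": 0, "hand": 0},
    {"dx": -0.03, "dy": 0.75, "dz": 0, "ax": 0, "ay": 0, "az": 0, "hand": 0},
    {"dx": -0.03, "dy": 0.95, "dz": 0, "ax": 0, "ay": 0, "az": 0, "hand": 0},
    {"dx": -0.03, "dy": 1.1, "dz": 0, "ax": 0, "ay": 0, "az": 0, "hand": 0},
    {"dx": -0.03, "dy": 1.2, "dz": 0, "ax": 0, "ay": 0, "az": 0, "hand": 0},
  ],
)

```text
clock: 4.5
tool_pos: [0.6563, -0.0383, 0.0675]
eef_rot: [1.0, 0.009, 0.003, -0.003]
contact_force: [0.3, 8.7, 13.3]
opening: 0.008
```

Call:
servo_tool(
  deltas=[
    {"dx": 0, "dy": 0.15, "dz": 0, "ax": 0, "ay": 0, "az": 0, "hand": 0},
    {"dx": 0, "dy": 0.3, "dz": 0, "ax": 0, "ay": 0, "az": 0, "hand": 0},
    {"dx": 0, "dy": 0.37, "dz": 0, "ax": 0, "ay": 0, "az": 0, "hand": 0},
    {"dx": 0, "dy": 0.37, "dz": 0, "ax": 0, "ay": 0, "az": 0, "hand": 0},
  ],
)

```text
clock: 5.0
tool_pos: [0.6567, -0.0614, 0.0675]
eef_rot: [1.0, 0.008, 0.003, -0.003]
contact_force: [0.2, 5.8, 12.9]
opening: 0.004
```

Call:
servo_tool(
  deltas=[
    {"dx": 0, "dy": 0, "dz": -0.4, "ax": 0, "ay": 0, "az": 0, "hand": 0},
    {"dx": 0, "dy": 0, "dz": -0.9, "ax": 0, "ay": 0, "az": 0, "hand": 0},
    {"dx": -0.5, "dy": 0, "dz": -1.2, "ax": 0, "ay": 0, "az": 0, "hand": 24},
    {"dx": -1.1, "dy": 0, "dz": -1.2, "ax": 0, "ay": 0, "az": 0, "hand": 24},
    {"dx": -1.7, "dy": 0, "dz": -1.2, "ax": 0, "ay": 0, "az": 0, "hand": 24},
    {"dx": -2.3, "dy": 0, "dz": -1.2, "ax": 0, "ay": 0, "az": 0, "hand": 24},
    {"dx": -2.8, "dy": 0, "dz": -1.2, "ax": 0, "ay": 0, "az": 0, "hand": 24},
    {"dx": -2.8, "dy": 0, "dz": -1.2, "ax": 0, "ay": 0, "az": 0, "hand": 24},
    {"dx": -2.8, "dy": 0, "dz": -1.2, "ax": 0, "ay": 0, "az": 0, "hand": 24},
  ],
)

```text
clock: 6.12
tool_pos: [0.4874, -0.0679, 0.1371]
eef_rot: [1.0, 0.007, 0.001, 0.0]
contact_force: [0.9, 0.2, -0.1]
opening: 0.274
```

```bash
python3 - <<'E'
from plant import r, eyes
import cv2,numpy as np
for n in ["wrist"]:
    print(r.get_state()['tool_pos'],r.get_state()['eef_rot'],r.get_state()['opening']); m=eyes.camera_model(n); p,d=eyes.snapshot(n)
    np.savez(f"pics/{n}2.npz",p=p,d=d,**{k:v for k,v in m.items()})
    cv2.imwrite(f"pics/{n}2.png",p[:,:,::-1])
E
```

```text
[ 0.48742132 -0.0678834   0.137115  ] [9.99971530e-01 7.42356576e-03 1.34873830e-03 1.04194333e-04] 0.27420398052904005
```

View pics/wrist2.png

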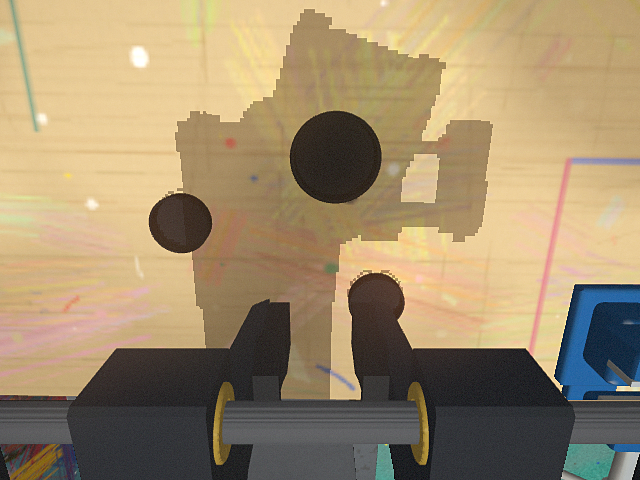

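```bash
python3 - <<'E'
from h import *
from scipy.optimize import least_squares
p,d,m=load('pics/wrist2.npz')
g=p.max(2);n,l,s,c=cv2.connectedComponentsWithStats((g<50).astype(np.uint8))
for i in range(1,n):
    if s[i,4]>800: print(s[i],c[i])
t=np.linspace(0,2*np.pi,200)
def fit(box,R,h):
  def bb(c):
    q=np.array([proj(m,[c[0]+R*np.cos(a),c[1]+R*np.sin(a),z]) for a in t for z in(0,h)])
    return np.r_[q.min(0),q.max(0)]
  f=least_squares(lambda c:bb(c)-np.array(box),[.54,-.07],diff_step=1e-3); print(f.x,f.fun)
fit([290,111,382,203],.026,.018)
fit([149,192,212,253],.018,.012)
print(ray(m,376,300,.012))
E
```

```text
[ 290  111   91   92 5149] [336.90561274 160.52476209]
[  70  299  220  181 9368] [215.39432109 382.12158412]
[ 351  314  222  166 9979] [461.20974045 389.4596653 ]
[ 0.53787344 -0.07573516] [-0.15612022 -1.00931294  0.15597832  1.09203027]
[0.49572949 0.01880799] [-0.65653498 -0.03677111  0.68881925  0.07331565]
[ 0.44729104 -0.10422219  0.012     ]
```

Call:
servo_tool(
  deltas=[
    {"dx": 0.09, "dy": 0.13, "dz": 0.3, "ax": 0, "ay": 0, "az": 0, "hand": 26},
    {"dx": 0.09, "dy": 0.13, "dz": 0.7, "ax": 0, "ay": 0, "az": 0, "hand": 26},
    {"dx": 0.09, "dy": 0.13, "dz": 1.1, "ax": 0, "ay": 0, "az": 0, "hand": 26},
    {"dx": 0.09, "dy": 0.13, "dz": 1.4, "ax": 0, "ay": 0, "az": 0, "hand": 26},
    {"dx": 0.09, "dy": 0.13, "dz": 1.65, "ax": 0, "ay": 0, "az": 0, "hand": 26},
    {"dx": 0.09, "dy": 0.13, "dz": 1.78, "ax": 0, "ay": 0, "az": 0, "hand": 26},
    {"dx": 0.09, "dy": 0.13, "dz": 1.78, "ax": 0, "ay": 0, "az": 0, "hand": 26},
  ],
)

```text
clock: 7.05
tool_pos: [0.4914, -0.0756, 0.0297]
eef_rot: [1.0, 0.007, -0.0, -0.0]
contact_force: [-0.9, 0.7, -0.3]
opening: 0.297
```

```bash
python3 - <<'E'
from plant import r, eyes
import cv2,numpy as np
for n in ["wrist","side"]:
    print(r.get_state()['tool_pos'],r.get_state()['opening']); p,d=eyes.snapshot(n)
    if n=="side": p=cv2.resize(p[180:340,220:433],None,fx=3.5,fy=3.5)
    cv2.imwrite(f"pics/{n}3.png",p[:,:,::-1])
E
```

```text
[ 0.49136018 -0.07555397  0.02972165] 0.2973026781578415
[ 0.49150617 -0.07559024  0.03012363] 0.29295080227603465
```

View pics/wrist3.png

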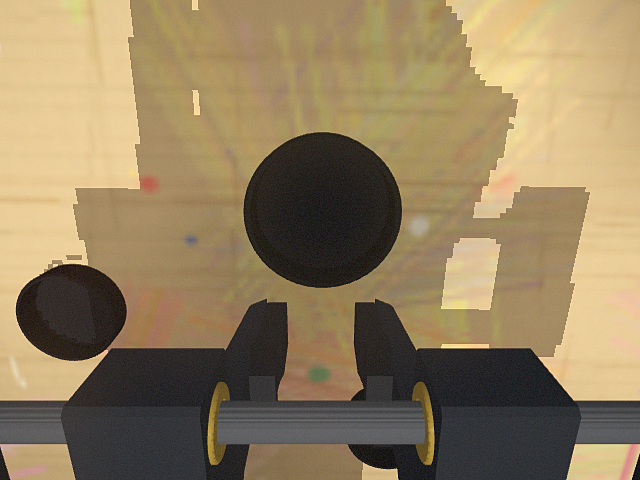

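View pics/side3.png

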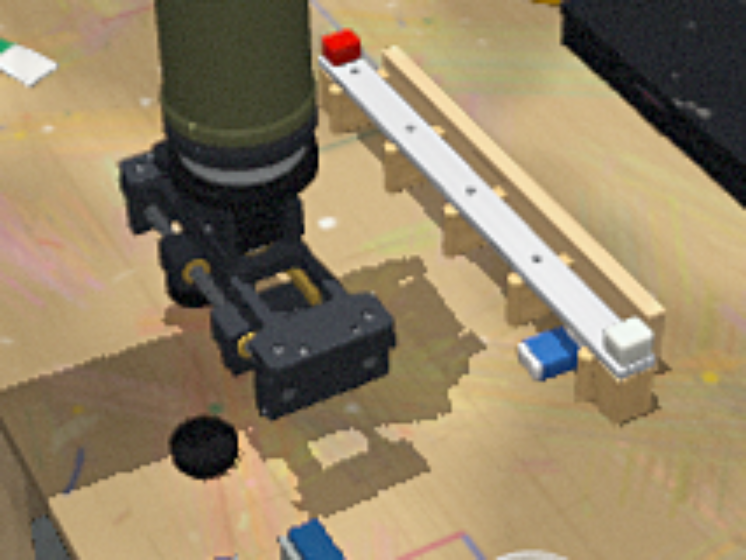

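Call:
servo_tool(
  deltas=[
    {"dx": 0.12, "dy": 0, "dz": 0, "ax": 0, "ay": 0, "az": 0, "hand": 26},
    {"dx": 0.2, "dy": 0, "dz": 0, "ax": 0, "ay": 0, "az": 0, "hand": 26},
    {"dx": 0.28, "dy": 0, "dz": 0, "ax": 0, "ay": 0, "az": 0, "hand": 26},
    {"dx": 0.36, "dy": -0.01, "dz": 0, "ax": 0, "ay": 0, "az": 0, "hand": 26},
    {"dx": 0.46, "dy": -0.03, "dz": 0, "ax": 0, "ay": 0, "az": 0, "hand": 26},
    {"dx": 0.56, "dy": -0.05, "dz": 0, "ax": 0, "ay": 0, "az": 0, "hand": 26},
    {"dx": 0.66, "dy": -0.075, "dz": 0, "ax": 0, "ay": 0, "az": 0, "hand": 26},
    {"dx": 0.76, "dy": -0.1, "dz": 0, "ax": 0, "ay": 0, "az": 0, "hand": 26},
    {"dx": 0.86, "dy": -0.125, "dz": 0, "ax": 0, "ay": 0, "az": 0, "hand": 26},
    {"dx": 0.96, "dy": -0.15, "dz": 0, "ax": 0, "ay": 0, "az": 0, "hand": 26},
  ],
)

```text
clock: 8.4
tool_pos: [0.5491, -0.0656, 0.03]
eef_rot: [1.0, 0.007, 0.0, -0.0]
contact_force: [-0.9, -1.4, 1.2]
opening: 0.297
```

```bash
python3 - <<'E'
from plant import r, eyes
import cv2,numpy as np
n="wrist"; m=eyes.camera_model(n);p,d=eyes.snapshot(n)
np.savez(f"pics/{n}4.npz",p=p,d=d,**m)
cv2.imwrite(f"pics/{n}4.png",p[:,:,::-1])
E
```

```text
(no output)
```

View pics/wrist4.png

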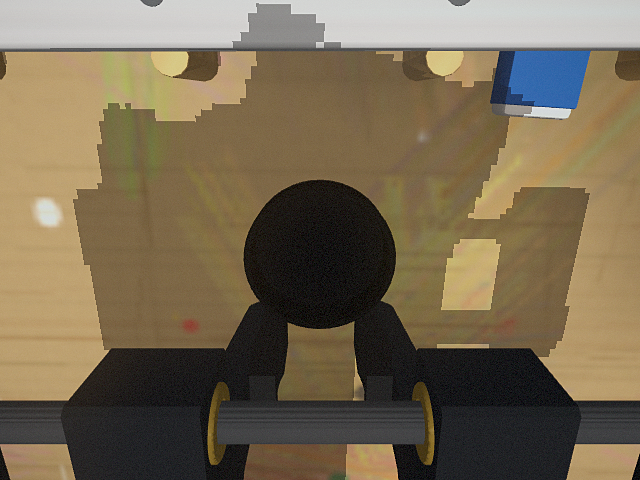

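Call:
servo_tool(
  deltas=[
    {"dx": 0.1, "dy": -0.02, "dz": 0, "ax": 0, "ay": 0, "az": 0, "hand": 26},
    {"dx": 0.2, "dy": -0.04, "dz": 0, "ax": 0, "ay": 0, "az": 0, "hand": 26},
    {"dx": 0.3, "dy": -0.055, "dz": 0, "ax": 0, "ay": 0, "az": 0, "hand": 26},
    {"dx": 0.42, "dy": -0.055, "dz": 0, "ax": 0, "ay": 0, "az": 0, "hand": 26},
    {"dx": 0.54, "dy": -0.055, "dz": 0, "ax": 0, "ay": 0, "az": 0, "hand": 26},
    {"dx": 0.66, "dy": -0.055, "dz": 0, "ax": 0, "ay": 0, "az": 0, "hand": 26},
    {"dx": 0.78, "dy": -0.055, "dz": 0, "ax": 0, "ay": 0, "az": 0, "hand": 26},
    {"dx": 0.9, "dy": -0.055, "dz": 0, "ax": 0, "ay": 0, "az": 0, "hand": 26},
    {"dx": 1.0, "dy": -0.055, "dz": 0, "ax": 0, "ay": 0, "az": 0, "hand": 26},
    {"dx": 1.08, "dy": -0.055, "dz": 0, "ax": 0, "ay": 0, "az": 0, "hand": 26},
  ],
)

```text
clock: 9.7
tool_pos: [0.6138, -0.0614, 0.03]
eef_rot: [1.0, 0.007, 0.0, -0.0]
contact_force: [-0.9, -0.3, 0.4]
opening: 0.294
```

```bash
python3 - <<'E'
from plant import r, eyes
import cv2,numpy as np
n="wrist"; m=eyes.camera_model(n);p,d=eyes.snapshot(n)
np.savez(f"pics/{n}5.npz",p=p,d=d,**m)
cv2.imwrite(f"pics/{n}5.png",p[:,:,::-1])
E
```

```text
(no output)
```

View pics/wrist5.png

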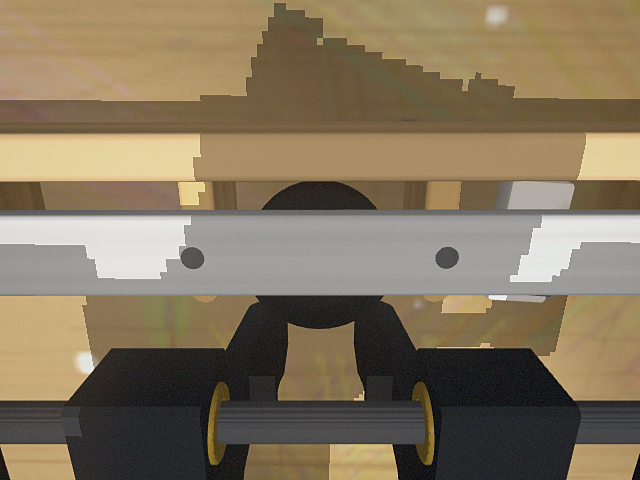

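Call:
servo_tool(
  deltas=[
    {"dx": 0.04, "dy": 0, "dz": 0, "ax": 0, "ay": 0, "az": 0, "hand": 26},
    {"dx": 0.08, "dy": 0, "dz": 0, "ax": 0, "ay": 0, "az": 0, "hand": 26},
    {"dx": 0.11, "dy": 0, "dz": 0, "ax": 0, "ay": 0, "az": 0, "hand": 26},
    {"dx": 0.13, "dy": 0, "dz": 0, "ax": 0, "ay": 0, "az": 0, "hand": 26},
    {"dx": 0.13, "dy": 0, "dz": 0, "ax": 0, "ay": 0, "az": 0, "hand": 26},
  ],
)

```text
clock: 10.38
tool_pos: [0.621, -0.0614, 0.03]
eef_rot: [1.0, 0.007, -0.0, -0.0]
contact_force: [-1.0, -0.8, 0.5]
opening: 0.295
```

Call:
servo_tool(
  deltas=[
    {"dx": 0.02, "dy": 0, "dz": 0, "ax": 0, "ay": 0, "az": 0, "hand": 26},
    {"dx": 0.04, "dy": 0, "dz": 0, "ax": 0, "ay": 0, "az": 0, "hand": 26},
    {"dx": 0.05, "dy": 0, "dz": 0, "ax": 0, "ay": 0, "az": 0, "hand": 26},
  ],
)

```text
clock: 10.75
tool_pos: [0.6217, -0.0614, 0.0297]
eef_rot: [1.0, 0.007, -0.003, -0.0]
contact_force: [-7.0, -0.8, 3.6]
opening: 0.292
```

```bash
python3 - <<'E'
from plant import r, eyes
import cv2,numpy as np
print(r.get_state()['tool_pos'],r.get_state()['contact_force'])
n="wrist"; m=eyes.camera_model(n);p,d=eyes.snapshot(n)
cv2.imwrite(f"pics/{n}6.png",p[:,:,::-1])
E
```

```text
[ 0.62166355 -0.06138211  0.02970634] [-6.98333058 -0.78017416  3.5835403 ]
```

View pics/wrist6.png

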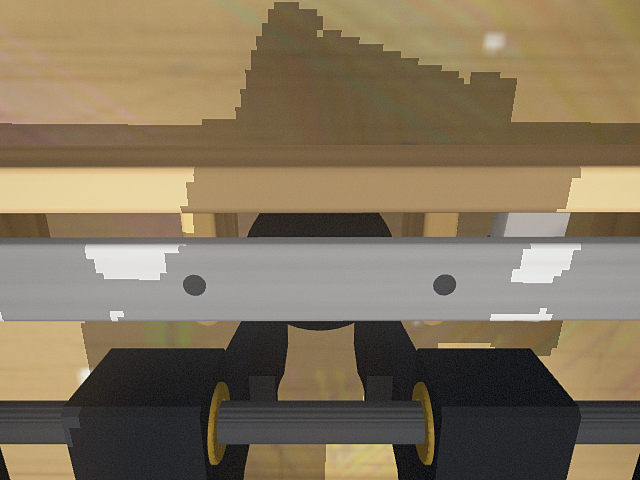

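The push force rose to 7 N and the tool stopped where expected, so the lid is against the board. I'll back straight off now and check.

Call:
servo_tool(
  deltas=[
    {"dx": -0.1, "dy": 0, "dz": 0, "ax": 0, "ay": 0, "az": 0, "hand": 26},
    {"dx": -0.3, "dy": 0, "dz": 0, "ax": 0, "ay": 0, "az": 0, "hand": 26},
    {"dx": -0.7, "dy": 0, "dz": 0, "ax": 0, "ay": 0, "az": 0, "hand": 26},
    {"dx": -1.1, "dy": 0, "dz": -0.3, "ax": 0, "ay": 0, "az": 0, "hand": 26},
    {"dx": -1.4, "dy": 0, "dz": -0.9, "ax": 0, "ay": 0, "az": 0, "hand": 26},
    {"dx": -1.6, "dy": 0, "dz": -1.6, "ax": 0, "ay": 0, "az": 0, "hand": 26},
    {"dx": -1.8, "dy": 0, "dz": -2.4, "ax": 0, "ay": 0, "az": 0, "hand": 26},
    {"dx": -2.0, "dy": 0, "dz": -3.2, "ax": 0, "ay": 0, "az": 0, "hand": 26},
    {"dx": -2.0, "dy": 0, "dz": -3.6, "ax": 0, "ay": 0, "az": 0, "hand": 26},
    {"dx": -2.0, "dy": 0, "dz": -3.6, "ax": 0, "ay": 0, "az": 0, "hand": 26},
  ],
)

```text
clock: 12.05
tool_pos: [0.5062, -0.0632, 0.248]
eef_rot: [1.0, 0.007, 0.003, 0.0]
contact_force: [0.5, 0.7, 0.2]
opening: 0.296
```

```bash
python3 - <<'E'
from plant import r, eyes
import cv2,numpy as np
print(r.get_state()['tool_pos'],r.get_state()['contact_force'])
for n in ("wrist","side"):
    m=eyes.camera_model(n);p,d=eyes.snapshot(n)
    np.savez(f"pics/{n}7.npz",p=p,d=d,**m)
    cv2.imwrite(f"pics/{n}7.png",p[:,:,::-1])
    if n=="side": cv2.imwrite(f"pics/{n}7c.png",cv2.resize(p[170:320,270:470,::-1],None,fx=4,fy=4))
E
```

```text
[ 0.50622014 -0.06321494  0.24798837] [0.5017998  0.72920418 0.21103017]
```

View pics/wrist7.png

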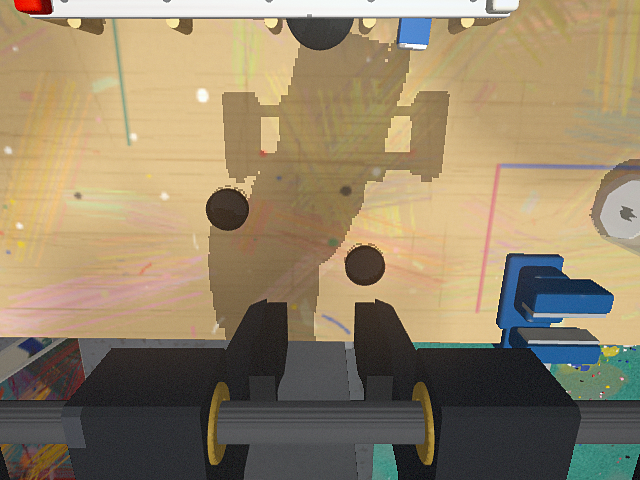

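View pics/side7c.png

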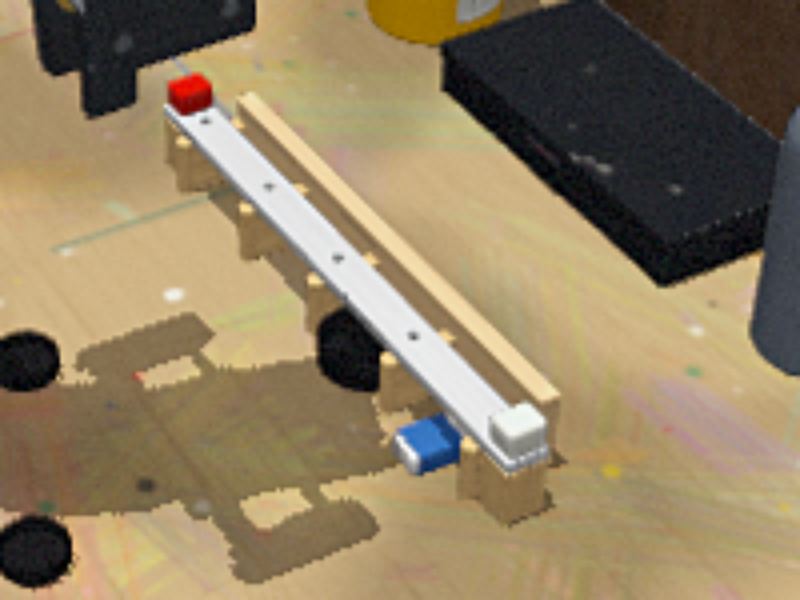

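View pics/side7.png

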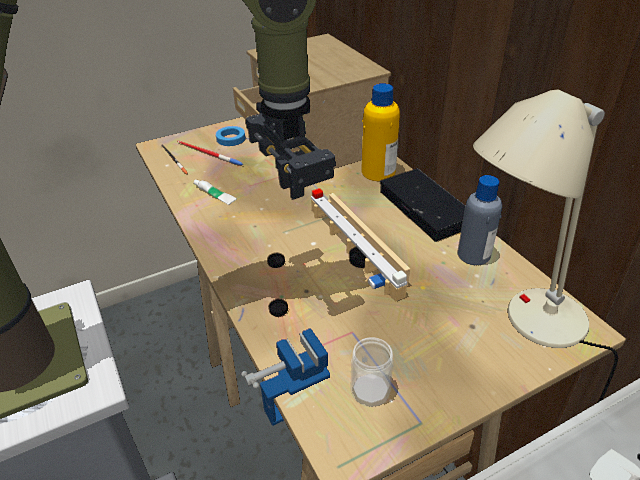

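```bash
python3 - <<'E'
from h import *
p,d,m=load('pics/wrist7.npz')
ex=np.array([1,.0146]);o=np.array([.6371,-.0259])
print(m['pose'][:3,3])
for z in(0,.018):
  k=ray(m,319.5,50,z)[:2]-o; print(z,k@ex,k@np.array([-.0146,1]))
E
```

```text
[ 0.58935374 -0.06178035  0.37041307]
0 -0.011251405983432286 -0.03452449310316995
0.018 -0.013050307880181411 -0.03455650530697431
```

```bash
python3 -c "
from plant import r
r.finish_job()"
```

```text
the job is handed in; nothing more can be done
```

I ran the closed fingertips along the rail from the red-cap end to over the third gap. Then I pushed the largest black lid along the table into that gap until it was against the back board. The job was handed in at about 12 s of the 61 s allowed.

- **Rail:** the tool height stayed at rail contact and the force read 12–22 N at every stop. The run ended at about rack y = -35 mm, in the middle of the third gap. The force was read only at those stops, not continuously.
- **Lid:** the push force rose to about 7 N as the lid met the board. After backing off, the lid's front edge measured between -11 and -13 mm in rack x (home is -12). Its middle was at about -34.5 mm in rack y (gap middle is -35). I pushed it with tips about 5 mm above the table and never gripped it.
- **Other things:** the eraser, water jar and tube looked unmoved in the last pictures, though I checked them by eye only. The robot was clear of everything.
- **Disagreements:** on the rail, the fingers drifted about 2.5 mm sideways towards the back board but stayed on the rail. At home, the tool was about 2 mm further forward than I had worked out. No check failed.

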